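# Fetch the weighing vial from behind the beaker and the jar

## Task

The small weighing vial at the back of its storage bay is needed on the balance, but the beaker and the jar stand in front of it: first move those two onto the steel tray, then stand the vial upright in the middle of the balance pan, and last put the beaker and the jar back exactly where each of them stood. Keep everything upright and leave the things in the other bay alone.

Things in the scene. Friction and masses are not known exactly. Their poses are not given: they have to be found in the camera images.
- weighing_vial: Small white glass vial, round, 31 mm in diameter in its lower half, narrower neck above, 42 mm high, 30 g. Origin: centre of its underside, z up. It stands in the niche of vial_bay: 9 mm free to the wall on each side (bay y), 32 mm free behind, 8 mm to the thing in front; so grip it along the bay's x axis once the place in front is clear, TCP about 23 mm above its foot.
- beaker: Plain glass beaker, open at the top, no handle, 45 mm in diameter, 57 mm high, 60 g. Origin: centre of its underside, z up. It stands in vial_bay in single file with the jar, 9 mm apart along the bay's x; which of the two is in front changes. Return it to where it stood at the start. Grip it round the outside along the bay's y axis, TCP about 35 mm above its foot.
- jar: Screw-capped amber glass jar, round, 45 mm in diameter, 65 mm high, 120 g. Origin: centre of its underside, z up. It stands in vial_bay in single file with the beaker, 9 mm apart along the bay's x; which of the two is in front changes. Return it to where it stood at the start. Grip it round its body along the bay's y axis, TCP about 35 mm above its foot.
- vial_bay: Grey bay (fixed) holding vial, beaker and jar. Base plate 212 (x) by 92 mm, 5 mm thick; they stand on it at x = +52 (vial), +5 and -50 mm. Walls only round the vial: niche 50 mm wide inside, 5 mm walls from x = +40 to +106 mm, up to 50 mm above the table, back wall's inner face at +100. Origin: centre of its underside; x to its back (away from the robot), z up. Left or right bay: changes.
- other_bay: A second bay of the same make, beside the first; it holds a brass weight, a tape roll and a carton that must stay as they are. Origin and axes as for vial_bay.
- side_tray: Shallow steel tray, 230 (x) by 150 mm (y), 12 mm high, fixed; walls 4 mm thick, inner floor 4 mm above the table: the side area where the beaker and the jar both stand upright while the vial is fetched. Origin: centre of its underside. Left or right of the bays (changes), the balance on the other.
- balance_pan (a point): Centre of the top of the balance's round steel pan, 96 mm in diameter, 40 mm above the table; rigid. The balance is a white housing 180 by 130 mm, 30 mm high, its display towards the robot. z up.
- brass_weight: Brass balance weight with a knob on top, 38 mm in diameter, 55 mm high, in the niche of the other bay. Origin: centre of its underside. Leave alone.
- tape_roll: Roll of cream tape lying flat, 62 mm in diameter, 25 mm high, in the middle of the other bay. Origin: centre of its underside. Leave alone.
- slide_carton: Small cardboard carton, 55 by 82 mm, 32 mm high, lying across the front of the other bay (long side, its y, across the bay). Origin: centre of its underside. Leave alone.
Mind the look-alikes: they are no part of the job. Leave any blue or red look-alike of the jar alone.

How it is judged:
By the outcome, as a careful person would: the job done as asked, in the order asked, and still so for the second after the job is handed in, with the robot touching nothing.
It also fails if it takes over 136 s, if anything falls off the work surface, if the arm or the gripper's body presses on something with over 40 N, if the wrist force passes 120 N, or if a joint passes its speed limit or range.

## Robot

A 6-joint arm with a two-finger parallel gripper is mounted at the origin on a cart in front of the work surface, level with it; the furniture and walls round the work are solid. World frame = base frame: x ahead of the robot, y to its left, z up, the work surface at z = 0. Lengths are in m, angles in degrees, forces in N, time in s.
With the tool pointing down it reaches from about 0.3 to 0.75 m from the base axis. Payload 8.5 kg.
Tool frame: the origin (TCP) lies between the finger pads, 19 mm behind the fingertips; this is the grasp point; z points along the fingers, y is the line along which they close (so a half turn about z gives the same grasp; the last joint's range is limited). The gripper opens to 85 mm and grips with 20 to 120 N. Pads are 22 mm wide; open, the fingers measure 114 mm over their backs; the gripper's body (76 mm by 85 mm) begins 54 mm behind the grasp point. The pads swing forward as they close: fully open they stand 13 mm farther back than shut.
Start: joints at [-80.862, 21.807, 74.336, -0, 83.858, -12.336], TCP at [0.201, -0.512, 0.25] pointing down, gripper open.
Joint ranges: [-178.18, 178.18], [-50.72, 133.34], [12.68, 142.11], [-81.47, 261.47], [9.98, 163.14], [-165.26, 165.26]. Speed limits (degrees/s): [136.94, 136.94, 180, 180, 180, 180].

## Interface

Orientations are given as a 3x3 rotation matrix whose columns are the frame's x, y, z axes.
In Python, from rig import env, get_image, close_job gives the robot as it stands.
- The arm moves only by the tool step_arm, never from a script. Its argument "targets" is a list of rows, each a list of 2 entries, a list of its own where there are three numbers: the shift along the tool's x, y, z as a fraction of full scale, then the turn, a rotation vector about the tool's x, y, z as a fraction of full scale. In form: [[[x, y, z], [wx, wy, wz]], ...]. A call has 1 to 10 rows; each row is the pose to reach, as a shift and turn from the pose commanded when the call began, along the tool's axes at that moment; what a row does not reach only later rows make up. Full scale, the value 1, is 0.3 m for a shift and 45 degrees for a turn. A row lasts 1/12 s, in which the tool goes at most 41.7 mm and 7.16 degrees, less where a joint would pass 70% of its speed; a pose out of reach is approached as far as the arm can. A call with a number of a shift or a turn outside -1 to 1 is refused whole. A call with a gripper value outside its range is refused whole. "jaw" is the finger opening in mm, from 0 to 85.4, set as the call begins (left out, the last holds). The fingers move at their own pace and stop on an object; "grip_force" is the grip in N (left out, the last holds). Time passes only in rows, so rows that repeat a pose let the fingers close. It gives the time, the measured TCP pose, the force, the opening and the grip force at its end, in the units of the state.
- env.observe(): the state, without advancing time (a new reading comes with each control period).
- get_image(name): name is "scene" or "top" or "wrist"; returns a dict with "img" (480x640x3 uint8, red, green, blue), "z_map" (480x640 float32, m along the optical axis (not along the pixel's ray), 0 where there is no reading), "intrinsics" (3x3 intrinsics, pixels), "rvec" (rotation vector, rad) and "tvec" (3), from world to camera coordinates, as OpenCV has them. Camera axes: x right, y down, z forward; pixel columns grow to the right and rows downward; lengths in m; the calibration is good to about 2 mm. The wrist camera is an equidistant fisheye: a pixel r from the principal point sees the ray r / f radians off the axis. A picture is of the moment at which its call begins.
- close_job(): hands the job in; it is judged then, once.
The state is a dict: "time_s": time; "q": joint angles; "qvel": joint speeds; "joint_efforts": joint torques, N m; "position": TCP position; "tool_rot": TCP orientation; "ft_force": force on the tool from outside, world axes, zero at the start; "wrist_torque": the same for the moment, N m; "grip_width": finger opening in m; "gripper_force": force on a finger pad.
Only numpy, scipy, OpenCV 4.12 (cv2) and the standard library are available. Lean on these libraries where they do the work, as an engineer would, in place of code of your own. Each camera call takes 0.05 s, during which the arm holds its last target. There are 200 camera calls.

## Working session

There is one attempt and no reset: what is moved stays moved. The work goes in short steps, Python scripts to look and compute and a tool call to move; the robot and the scene stay as the last step left them, time stands still between calls to the robot, and variables do not carry over. Pictures are saved under pics/ and viewed, at most 14 in all, crops included, and the job is handed in when it is done.

Besides the shell and the picture viewer there is one more tool, called after ">>>" as name([rows], argument=value, ...), one row to a line, values as JSON. step_arm: Moves the arm, as the interface text tells. Its arguments: {"type":"object","properties":{"targets":{"type":"array","items":{"type":"array"}},"jaw":{"type":"number"},"grip_force":{"type":"number"}},"required":["targets"]}

```bash
mkdir -p pics; ls; cat > h.py <<'E'
import numpy as np, cv2
from rig import env, get_image, close_job
def cloud(d):
    K=d["intrinsics"];R=cv2.Rodrigues(np.array(d["rvec"],float))[0];t=np.array(d["tvec"],float).ravel()
    z=d["z_map"];v,u=np.mgrid[:480,:640]
    P=np.stack([(u-K[0][2])/K[0][0]*z,(v-K[1][2])/K[1][1]*z,z],-1)
    W=(P-t)@R; W[z==0]=np.nan
    return W
E
python3 - <<'E'
from h import *
for n in("top","scene"):
    d=get_image(n); np.savez(f"/tmp/{n}.npz",**d); cv2.imwrite(f"pics/{n}0.png",d["img"][:,:,::-1])
    print(n,np.array(d["intrinsics"]).round(1).tolist(),d["tvec"],d["rvec"])
s=env.observe();print(s)
E
```

```text
pics
top [[443.8, 0.0, 320.2], [0.0, 443.8, 254.9], [0.0, 0.0, 1.0]] [-0.01353725  0.50174234  0.8316752 ] [ 2.1528335  -2.130797    0.18732821]
scene [[605.7, 0.0, 327.1], [0.0, 605.7, 246.8], [0.0, 0.0, 1.0]] [0.42119618 0.18542102 0.9556034 ] [ 0.71263161 -2.37491923  1.39859161]
{'time_s': 0.1, 'q': array([-8.08615612e+01,  2.18369253e+01,  7.43784353e+01,  1.71770194e-03,
        8.38577253e+01, -1.23348052e+01]), 'qvel': array([ 0.05147603, -0.06776151, -0.14165062,  0.06160093, -0.04243926,
       -0.08339966]), 'joint_efforts': array([ 3.47966219e-03, -4.49221301e+01, -2.31658387e+01, -1.47102946e-04,
        3.63869178e-03, -7.59976871e-06]), 'position': array([ 0.20131257, -0.51158576,  0.24948705]), 'tool_rot': array([[ 9.30589823e-01,  3.66063590e-01, -1.73160697e-04],
       [ 3.66063506e-01, -9.30589013e-01,  1.26413365e-03],
       [ 3.01611858e-04, -1.23977772e-03, -9.99999186e-01]]), 'ft_force': array([-0.44373988,  0.47967668, -0.04848338]), 'wrist_torque': array([ 0.00533852,  0.04215463, -0.01882112]), 'gripper_force': 0.0, 'grip_width': 0.08533247598829916}
```

View pics/top0.png

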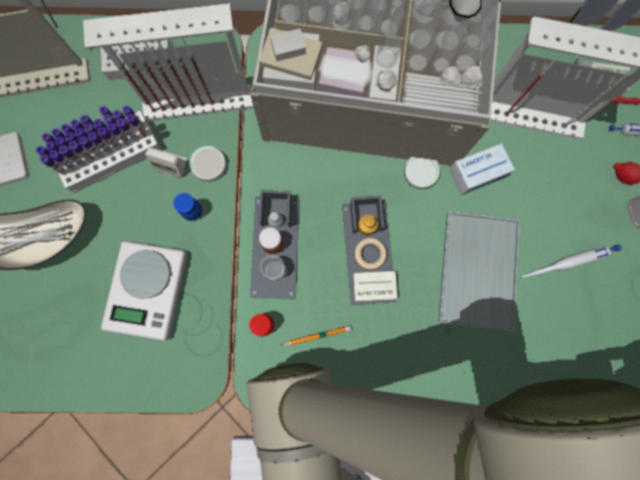

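View pics/scene0.png

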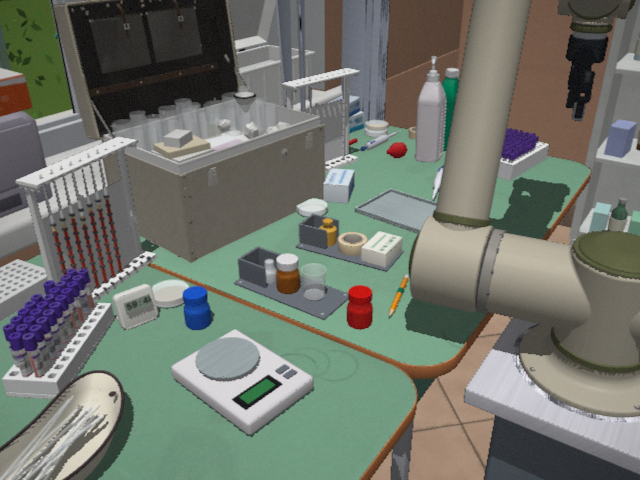

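Top view: the left bay (255–298, 192–298) holds the vial at (277,218), the jar with a white cap at (270,239) and the beaker at (273,267) in front. The right bay holds the weight, tape and carton. The balance is at left, pan (145,275), and the tray at right (480,270). The blue (187,206) and red (261,324) pots are look-alikes. Next I measure and take one enlarged crop.

```bash
cat > m.py <<'E'
from h import *
d=dict(np.load("/tmp/top.npz"));W=cloud(d);img=d["img"];hsv=cv2.cvtColor(img,cv2.COLOR_RGB2HSV)
K=d["intrinsics"];R=cv2.Rodrigues(d["rvec"])[0];t=d["tvec"];C=-R.T@t
def ray(u,v,z):
    r=R.T@np.array([(u-K[0,2])/K[0,0],(v-K[1,2])/K[1,1],1]);return (C+r*(z-C[2])/r[2])
print("cam",C)
def rect(m,z,name):
    m=cv2.morphologyEx(m.astype(np.uint8),cv2.MORPH_CLOSE,np.ones((5,5)))
    c=max(cv2.findContours(m,0,2)[0],key=cv2.contourArea)[:,0]
    p=np.array([ray(u,v,z)[:2] for u,v in c],np.float32)*1000
    print(name,"rect",cv2.minAreaRect(p));return p
v,u=np.mgrid[:480,:640]
def box(a,b,c,e):return (u>=a)&(u<=b)&(v>=c)&(v<=e)
ng=~((hsv[...,0]>60)&(hsv[...,0]<95)&(hsv[...,1]>60))
rect(ng&box(246,304,186,303),0.005,"baynear")
rect(ng&box(335,402,190,308),0.005,"otherbay")
rect(ng&box(435,522,205,335),0.012,"tray")
rect(ng&box(95,192,235,345),0.030,"balance")
b=box(246,304,186,303)
for lo,hi,n in((.062,.08,"jar"),(.053,.061,'beaker?'),(.035,.049,"40ish")):
    m=b&(W[...,2]>lo)&(W[...,2]<hi);
    if m.any(): print(n,m.sum(),np.c_[u[m],v[m]].min(0),np.c_[u[m],v[m]].max(0),np.nanmean(W[m],0),np.nanmin(W[m],0),np.nanmax(W[m],0))
for (x,y) in((145,275),(277,218),(270,239),(273,267),(273,258),(480,270),(275,285)): print((x,y),W[y,x].round(4),img[y,x])
m=box(105,190,240,310)&(W[...,2]>.036)&(W[...,2]<.06);c=W[m];print("pan",m.sum(),c.mean(0),c.min(0),c.max(0))
cr=np.hstack([cv2.resize(img[180:310,240:310],None,fx=4.5,fy=4.5,interpolation=2),cv2.resize(img[235:345,95:195],(445,585),interpolation=2)])
cv2.imwrite("pics/crop0.png",cr[:,:,::-1]);print(cr.shape)
E
python3 m.py
```

```text
cam [0.36034402 0.00107424 0.9020883 ]
baynear rect ((530.63427734375, 78.8355941772461), (114.40319061279297, 242.2952880859375), 87.0905990600586)
otherbay rect ((523.8474731445312, -108.67503356933594), (248.5216827392578, 134.54812622070312), 1.540582537651062)
tray rect ((475.455810546875, -330.14642333984375), (177.30609130859375, 261.84649658203125), 87.41070556640625)
balance rect ((429.0859375, 329.6703796386719), (163.9097442626953, 189.05035400390625), 79.24122619628906)
jar 391 [260 227] [283 277] [0.525091   0.08811954 0.06930967] [0.45459177 0.06248892 0.06201799] [0.55059067 0.10750527 0.0740875 ]
beaker? 60 [261 191] [289 277] [0.49369427 0.08282451 0.05873969] [0.45502971 0.05385412 0.05317816] [0.62740784 0.10490208 0.06096088]
40ish 382 [259 190] [290 278] [0.56652323 0.08286003 0.04391241] [0.45511632 0.05282989 0.03501769] [0.63139233 0.11352458 0.04895649]
(145, 275) [0.4585 0.3317 0.0405] [157 167 167]
(277, 218) [0.5737 0.0777 0.0477] [144 149 148]
(270, 239) [0.5269 0.0881 0.0694] [219 217 217]
(273, 267) [0.4814 0.0868 0.0079] [133 137 139]
(273, 258) [0.4959 0.0849 0.0329] [120 124 127]
(480, 270) [ 0.4806 -0.3372  0.0022] [149 157 156]
(275, 285) [0.4452 0.0822 0.0035] [109 114 119]
pan 1887 [0.46171881 0.33330235 0.04020296] [0.39076063 0.28546536 0.03610151] [0.50839243 0.38083477 0.04499345]
(585, 760, 3)
```

View pics/crop0.png

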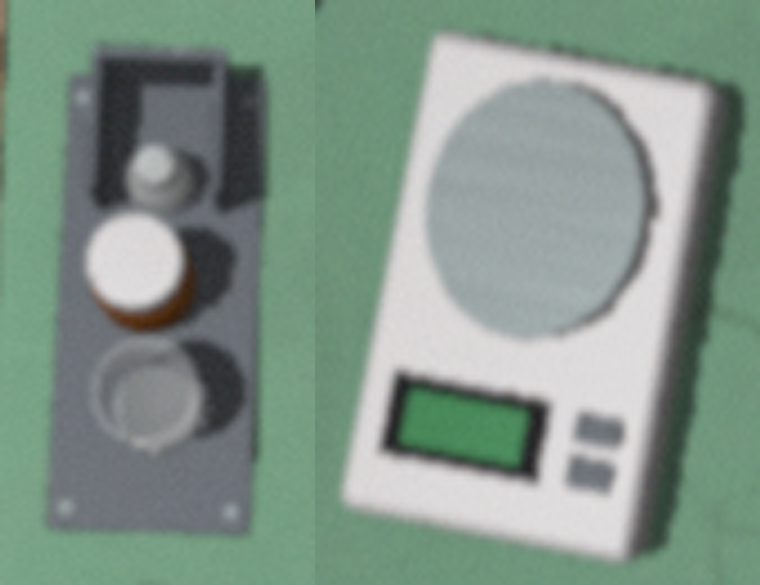

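Crop confirms it: white-capped amber jar at (270,238), beaker in front at (273,267), small white vial in the niche at (275,216). This is vial_bay. Now a precise fit.

```bash
cat > m2.py <<'E'
exec(open("m.py").read().split("print(\"cam\"")[0])
f=lambda x,y:(240+(x+.5)/4.5-.5,180+(y+.5)/4.5-.5)
cs=[(48,527),(247,533),(265,68),(67,75)] # FL FR BR BL
P=np.array([ray(*f(*c),.005)[:2] for c in cs])*1000;print(P.round(1))
loc=np.array([(-106,46),(-106,-46),(106,-46),(106,46)],float)
A=P-P.mean(0);th=np.arctan2((loc[:,0]*A[:,1]-loc[:,1]*A[:,0]).sum(),(loc*A).sum());o=P.mean(0)
c,s=np.cos(th),np.sin(th);M=np.array([[c,-s],[s,c]])
print("bay",o,np.degrees(th),"res",(P-(o+loc@M.T)).round(1).tolist())
for n,x in(("vial",52),("mid",5),("front",-50)):print(n,(o+M@[x,0]).round(1))
b=(u>=246)&(u<=304)&(v>=186)&(v<=303)
m=b&(img.min(2)>185)&(v<255)&(v>222);cc=max(cv2.findContours(m.astype(np.uint8),0,1)[0],key=cv2.contourArea);e=cv2.minEnclosingCircle(cc);print("cap px",e,cv2.fitEllipse(cc),(ray(*cv2.fitEllipse(cc)[0],.065)*1000).round(1))
print("beaker rim",(ray(*f(147,394),.057)*1000).round(1), "rim L/R",(ray(*f(90,392),.057)*1000).round(1),(ray(*f(205,392),.057)*1000).round(1),(ray(*f(147,337),.057)*1000).round(1),(ray(*f(147,451),.057)*1000).round(1))
print("vialtop",(ray(*f(156,162),.047)*1000).round(1))
# pan: circle fit in crop ; tray corners
g=lambda x,y:(95+(x-315+.5)/4.45-.5,235+(y+.5)/5.318-.5)
pp=[(427,215),(648,208),(548,78),(530,340)]
print("pan",[ (ray(*g(*q),.04)*1000).round(1) for q in pp])
m=(u>100)&(u<185)&(v>240)&(v<305)&(abs(W[...,2]-.0405)<.004)&(hsv[...,1]>8)&(img[...,0]<190)
m=cv2.morphologyEx(m.astype(np.uint8),cv2.MORPH_OPEN,np.ones((5,5)))
cc=max(cv2.findContours(m,0,1)[0],key=cv2.contourArea)[:,0]
q=np.array([ray(a,b_,.04)[:2] for a,b_ in cc],np.float32)*1000;print("pan",cv2.fitEllipse(q))
print("tray",[(ray(*q,.012)*1000).round(0)[:2] for q in((447,213),(519,220),(512,329),(441,322))])
print("red",(ray(261,324,.06)*1000).round(0))
E
python3 m2.py
```

```text
[[420.9 131.2]
 [419.1  42.2]
 [635.   37.8]
 [630.4 129.7]]
bay [526.34604826  85.23123953] -0.5299571128283708 res [[0.1, -1.0], [-0.8, 2.0], [3.1, -0.4], [-2.4, -0.6]]
vial [578.3  84.8]
mid [531.3  85.2]
front [476.3  85.7]Traceback (most recent call last):
  File "m2.py", line 10, in <module>
    b=(u>=246)&(u<=304)&(v>=186)&(v<=303)
       ^
NameError: name 'u' is not defined
```

>>> step_arm([
  [[0.08,-0.08,0],[0,0,0.02]],
  [[0.16,-0.15,0],[0,0,0.05]],
  [[0.24,-0.23,0],[0,0,0.07]],
  [[0.32,-0.3,0],[0,0,0.1]],
  [[0.4,-0.38,0],[0,0,0.12]],
  [[0.47,-0.46,0],[0,0,0.15]],
  [[0.55,-0.53,0],[0,0,0.17]],
  [[0.63,-0.61,0],[0,0,0.2]],
  [[0.71,-0.68,0],[0,0,0.22]],
  [[0.79,-0.76,0],[0,0,0.2444]],
], jaw=85)

```text
time_s: 0.93
position: [0.3388, -0.2115, 0.2499]
tool_rot: [[0.984, 0.181, -0.0], [0.181, -0.984, 0.0], [-0.0, -0.0, -1.0]]
ft_force: [0.2, -0.4, 0.2]
grip_width: 0.0853
gripper_force: 0.0
```

>>> step_arm([
  [[0.08,-0.11,0],[0,0,0.03]],
  [[0.16,-0.22,0],[0,0,0.06]],
  [[0.24,-0.34,0],[0,0,0.09]],
  [[0.32,-0.45,0],[0,0,0.12]],
  [[0.4,-0.56,0],[0,0,0.15]],
  [[0.47,-0.67,0],[0,0,0.18]],
  [[0.55,-0.78,0],[0,0,0.21]],
  [[0.6,-0.85,0],[0,0,0.2444]],
  [[0.632,-0.896,0],[0,0,0.2444]],
  [[0.632,-0.896,0],[0,0,0.2444]],
])

```text
time_s: 1.77
position: [0.4765, 0.0884, 0.2495]
tool_rot: [[1.0, -0.006, -0.001], [-0.006, -1.0, 0.001], [-0.001, -0.001, -1.0]]
ft_force: [0.5, -0.9, -0.7]
grip_width: 0.0847
gripper_force: 0.0
```

```bash
sed -i 's/^c,s=/v,u=np.mgrid[:480,:640]\nc,s=/' m2.py; python3 m2.py | tail -n +6; python3 - <<'E'
from h import *
d=get_image("wrist");np.savez("/tmp/w.npz",**d);print(d["intrinsics"],d["tvec"],d["rvec"])
cv2.imwrite("pics/w1.png",d["img"][:,:,::-1])
s=env.observe();print(s["position"],s["tool_rot"].round(4).tolist(),s["time_s"],s["q"])
E
```

```text
vial [578.3  84.8]
mid [531.3  85.2]
front [476.3  85.7]
cap px ((269.20269775390625, 237.3918914794922), 9.816256523132324) ((269.12884521484375, 237.3757781982422), (18.678945541381836, 18.794570922851562), 6.556888580322266) [531.   90.3  65. ]
beaker rim [474.4  83.5  57. ] rim L/R [475.  107.8  57. ] [475.5  58.8  57. ] [499.   84.2  57. ] [450.   82.9  57. ]
vialtop [578.7  83.3  47. ]
pan [array([458. , 380.7,  40. ]), array([461.6, 284.8,  40. ]), array([509.4, 331.8,  40. ]), array([413. , 332.6,  40. ])]
pan ((461.5130310058594, 333.0213317871094), (90.4967041015625, 92.67617797851562), 165.358642578125)
tray [array([ 598., -271.]), array([ 585., -420.]), array([ 362., -392.]), array([ 374., -250.])]
red [366. 101.  60.]
[[371.64829954   0.         313.37580492]
 [  0.         371.64829954 233.48389748]
 [  0.           0.           1.        ]] [0.09163553 0.41430997 0.52371166] [-2.04978093  2.06073105  0.32307228]
[0.4759786  0.08694103 0.24951189] [[1.0, -0.0064, -0.001], [-0.0064, -1.0, 0.0], [-0.001, -0.0, -1.0]] 1.8167 [-3.70159929e+00  1.52106222e+01  8.43915424e+01 -2.69902480e-03
  8.04576704e+01  8.66645723e+01]
```

View pics/w1.png

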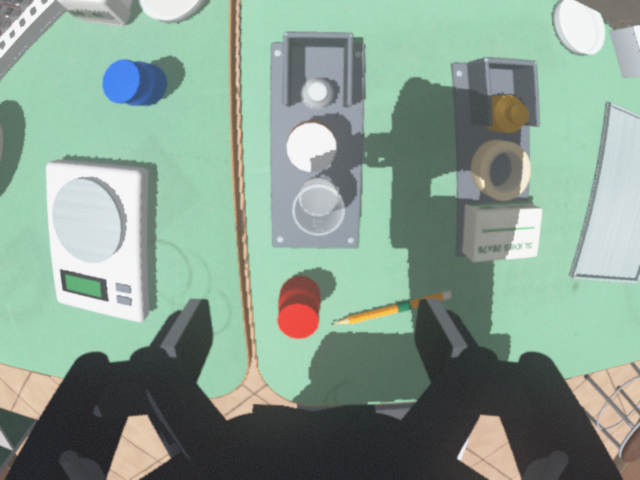

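The wrist view shows the bay edges at u 272–362, vial top (317,93), jar cap (311,147) and beaker rim (318,208). I cast these by the fisheye model.

```bash
cat > fe.py <<'E'
from h import *
class FE:
    def __init__(s,d):
        s.K=d["intrinsics"];s.R=cv2.Rodrigues(d["rvec"])[0];s.C=-s.R.T@d["tvec"]
    def __call__(s,u,v,z):
        a=np.array([(u-s.K[0,2])/s.K[0,0],(v-s.K[1,2])/s.K[1,1]]);r=np.hypot(*a)
        w=s.R.T@np.r_[a/r*np.sin(r),np.cos(r)];return (s.C+w*(z-s.C[2])/w[2])*1000
E
python3 - <<'E'
from fe import *
d=dict(np.load("/tmp/w.npz"));f=FE(d);img=d["img"];hsv=cv2.cvtColor(img,cv2.COLOR_RGB2HSV)
print(f.C)
v,u=np.mgrid[:480,:640]
def big(m):
    return max(cv2.findContours(m.astype(np.uint8),0,1)[0],key=cv2.contourArea)
def circ(c,z):
    p=np.array([f(a,b,z)[:2] for a,b in c[:,0]],np.float32);return cv2.fitEllipse(p)
c=big((img.min(2)>190)&(u>275)&(u<350)&(v>115)&(v<178));print("cap",circ(c,.07))
c=big((hsv[...,1]<45)&(img.min(2)>150)&(u>295)&(u<340)&(v>70)&(v<115));print("vialneck",circ(c,.047),cv2.boundingRect(c))
for n,p,z in(("bL",(292,208),.062),("bR",(345,208),.062),("bT",(318,183),.062),("bB",(318,235),.062)):print(n,f(*p,z).round(1))
g=~((hsv[...,0]>55)&(hsv[...,0]<95)&(hsv[...,1]>50))&(img.max(2)<150)&(u>262)&(u<372)&(v>30)&(v<255)
c=big(g);p=np.array([f(a,b,.005)[:2] for a,b in c[:,0]],np.float32);
q=p[(p[:,0]<530)];
for x0 in range(425,640,15):
    k=p[abs(p[:,0]-x0)<6]; print(x0,k[:,1].min().round(1),k[:,1].max().round(1),end=" | ")
print(p.min(0),p.max(0))
# pan
k=(u>45)&(u<135)&(v>165)&(v<272)&(hsv[...,1]>8)&(img.max(2)<205)
c=big(cv2.morphologyEx(k.astype(np.uint8),cv2.MORPH_OPEN,np.ones((5,5))));print("pan",circ(c,.04))
cr=cv2.resize(img[25:255,260:375],None,fx=2.6,fy=2.6,interpolation=2)
cv2.imwrite("pics/w1c.png",cr[:,:,::-1])
E
```

```text
[0.55473437 0.08810551 0.37260021]
cap ((533.1616821289062, 92.22650909423828), (33.51405334472656, 41.78059005737305), 40.15195846557617)
vialneck ((576.3712768554688, 83.7139892578125), (35.53105926513672, 43.891258239746094), 50.03142547607422) (296, 71, 44, 44)
bL [478.5 107.3  62. ]
bR [478.2  61.7  62. ]
bT [500.1  84.9  62. ]
bB [453.9  85.   62. ]Traceback (most recent call last):
  File "<stdin>", line 16, in <module>
    return umr_minimum(a, axis, None, out, keepdims, initial, where)
ValueError: zero-size array to reduction operation minimum which has no identity
```

>>> step_arm([
  [[0.0,0.008,0.07],[0,0,0]],
  [[0.0,0.008,0.16],[0,0,0]],
  [[0.0,0.008,0.25],[0,0,0]],
  [[0.0,0.008,0.34],[0,0,0]],
  [[0.0,0.008,0.43],[0,0,0]],
  [[0.0,0.008,0.52],[0,0,0]],
  [[0.0,0.008,0.6],[0,0,0]],
  [[0.0,0.008,0.66],[0,0,0]],
  [[0.0,0.008,0.7],[0,0,0]],
  [[0.0,0.008,0.7],[0,0,0]],
])

```text
time_s: 2.65
position: [0.4745, 0.0824, 0.0381]
tool_rot: [[1.0, -0.01, -0.005], [-0.01, -1.0, 0.0], [-0.005, -0.0, -1.0]]
ft_force: [-0.1, 0.8, 0.1]
grip_width: 0.0853
gripper_force: 0.0
```

>>> step_arm([
  [[0,0,0],[0,0,0]],
  [[0,0,0],[0,0,0]],
  [[0,0,0],[0,0,0]],
  [[0,0,0],[0,0,0]],
  [[0,0,0],[0,0,0]],
  [[0,0,0],[0,0,0]],
  [[0,0,0],[0,0,0]],
  [[0,0,0],[0,0,0]],
], jaw=30, grip_force=25)

```text
time_s: 3.32
position: [0.4765, 0.0835, 0.041]
tool_rot: [[1.0, -0.009, 0.002], [-0.009, -1.0, -0.0], [0.002, 0.0, -1.0]]
ft_force: [-1.0, 0.5, 6.0]
grip_width: 0.0436
gripper_force: 24.4
```

>>> step_arm([
  [[0,0,-0.04],[0,0,0]],
  [[0,0,-0.1],[0,0,0]],
  [[0,0,-0.17],[0,0,0]],
  [[0,0,-0.24],[0,0,0]],
  [[0,0.04,-0.3],[0,0,0]],
  [[0,0.11,-0.35],[0,0,0]],
  [[0,0.2,-0.367],[0,0,0]],
  [[0,0.3,-0.367],[0,0,0]],
  [[0,0.4,-0.367],[0,0,0]],
  [[0,0.5,-0.367],[0,0,0]],
])

```text
time_s: 4.15
position: [0.4743, -0.0677, 0.1506]
tool_rot: [[1.0, -0.009, 0.001], [-0.009, -1.0, -0.0], [0.001, 0.0, -1.0]]
ft_force: [0.3, -0.3, -0.1]
grip_width: 0.0437
gripper_force: 25.7
```

>>> step_arm([
  [[-0.02,0.1,0],[0,0,0]],
  [[-0.04,0.2,0],[0,0,0]],
  [[-0.06,0.3,0],[0,0,0]],
  [[-0.08,0.4,0],[0,0,0]],
  [[-0.1,0.5,0],[0,0,0]],
  [[-0.12,0.6,0],[0,0,0]],
  [[-0.14,0.7,0],[0,0,0]],
  [[-0.156,0.79,0],[0,0,0]],
  [[-0.156,0.85,0],[0,0,0]],
  [[-0.156,0.873,0],[0,0,0]],
])

```text
time_s: 4.98
position: [0.4249, -0.3303, 0.1502]
tool_rot: [[1.0, -0.011, 0.0], [-0.011, -1.0, -0.001], [0.0, 0.001, -1.0]]
ft_force: [0.0, 0.2, -1.4]
grip_width: 0.0441
gripper_force: 25.7
```

>>> step_arm([
  [[0,0,0],[0,0,0]],
  [[0,0,0.05],[0,0,0]],
  [[0,0,0.11],[0,0,0]],
  [[0,0,0.18],[0,0,0]],
  [[0,0,0.25],[0,0,0]],
  [[0,0,0.3],[0,0,0]],
  [[0,0,0.335],[0,0,0]],
  [[0,0,0.355],[0,0,0]],
  [[0,0,0.367],[0,0,0]],
  [[0,0,0.37],[0,0,0]],
])

```text
time_s: 5.82
position: [0.4257, -0.3265, 0.0398]
tool_rot: [[1.0, -0.008, -0.0], [-0.008, -1.0, 0.001], [-0.0, -0.001, -1.0]]
ft_force: [-0.6, 5.0, 9.8]
grip_width: 0.0434
gripper_force: 24.9
```

```bash
python3 - <<'E'
from h import *
d=get_image("wrist");np.savez("/tmp/w2.npz",**d)
cv2.imwrite("pics/w2.png",d["img"][:,:,::-1])
s=env.observe();print(s["position"],s["time_s"],s["ft_force"],s["q"],s["grip_width"])
E
```

```text
[ 0.42569397 -0.32678689  0.0399662 ] 5.8667 [-0.36951364  0.35951106  0.8041438 ] [-5.01714709e+01  3.46396637e+01  9.23217422e+01  3.40742596e-02
  5.30511627e+01  4.02788862e+01] 0.04383972095904973
```

View pics/w2.png

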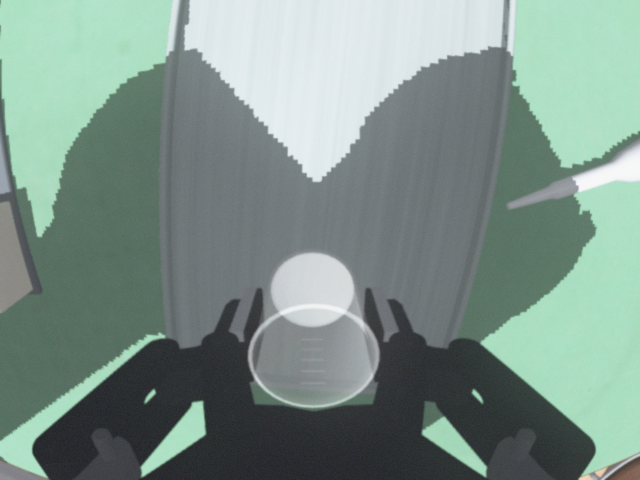

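The beaker stands centred on the tray: its base is at (313,290), with the tray walls at u≈165 and 500. Release, then go back for a look straight above the jar.

>>> step_arm([
  [[0,0,0],[0,0,0]],
  [[0,0,0],[0,0,0]],
  [[0,0,0],[0,0,0]],
  [[0,0,0],[0,0,0]],
  [[0,0,0],[0,0,0]],
  [[0,0,-0.06],[0,0,0]],
  [[0,0,-0.15],[0,0,0]],
  [[0,0,-0.26],[0,0,0]],
  [[0,0,-0.37],[0,0,0]],
  [[0,0,-0.437],[0,0,0]],
], jaw=85)

```text
time_s: 6.7
position: [0.4258, -0.3284, 0.1735]
tool_rot: [[1.0, -0.009, 0.002], [-0.009, -1.0, -0.003], [0.002, 0.003, -1.0]]
ft_force: [-0.2, -0.2, 0.0]
grip_width: 0.0847
gripper_force: 0.0
```

>>> step_arm([
  [[0.01,-0.1,0],[0,0,0]],
  [[0.02,-0.2,0],[0,0,0]],
  [[0.03,-0.3,0],[0,0,0]],
  [[0.04,-0.4,0],[0,0,0]],
  [[0.05,-0.5,0],[0,0,0]],
  [[0.06,-0.6,0],[0,0,0]],
  [[0.07,-0.7,0],[0,0,0]],
  [[0.08,-0.8,0],[0,0,0]],
  [[0.09,-0.9,0],[0,0,0]],
  [[0.1,-1,0],[0,0,0]],
])

```text
time_s: 7.53
position: [0.458, -0.0268, 0.1703]
tool_rot: [[1.0, -0.009, 0.0], [-0.009, -1.0, -0.0], [0.0, 0.0, -1.0]]
ft_force: [1.1, -0.7, -0.5]
grip_width: 0.085
gripper_force: 0.0
```

>>> step_arm([
  [[0,-0.1,0],[0,0,0]],
  [[0,-0.2,0],[0,0,0]],
  [[0,-0.29,0],[0,0,0]],
  [[0,-0.35,0],[0,0,0]],
  [[0,-0.373,0],[0,0,0]],
  [[0,-0.373,0],[0,0,0]],
  [[0,-0.373,0],[0,0,0]],
  [[0,-0.373,0],[0,0,0]],
])

```text
time_s: 8.2
position: [0.4593, 0.0827, 0.1702]
tool_rot: [[1.0, -0.01, -0.0], [-0.01, -1.0, -0.0], [-0.0, 0.0, -1.0]]
ft_force: [0.5, 0.3, 0.5]
grip_width: 0.0851
gripper_force: 0.0
```

```bash
cat > w3.py <<'E'
import sys
from fe import *
k=sys.argv[1]
d=get_image("wrist");np.savez(f"/tmp/{k}.npz",**d);f=FE(d);img=d["img"]
s=env.observe();print(s["position"],s["time_s"],"cam",f.C)
cv2.imwrite(f"pics/{k}.png",img[:,:,::-1])
E
python3 w3.py w3
```

```text
[0.45931699 0.08261957 0.1702095 ] 8.25 cam [0.53743691 0.08212573 0.29335618]
```

View pics/w3.png

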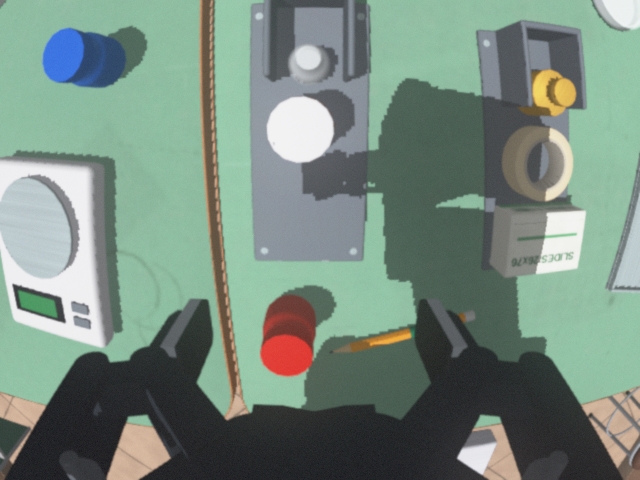

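Wrist view: cap at (300,130), vial (308,62), bay edges u≈252/368, and the former beaker place is empty.

```bash
python3 - <<'E'
from fe import *
d=dict(np.load("/tmp/w3.npz"));f=FE(d);img=d["img"];v,u=np.mgrid[:480,:640]
c=max(cv2.findContours(((img.min(2)>185)&(u>255)&(u<345)&(v>88)&(v<172)).astype(np.uint8),0,1)[0],key=cv2.contourArea)
p=np.array([f(a,b,.07)[:2] for a,b in c[:,0]],np.float32);print("cap",cv2.minEnclosingCircle(p),cv2.boundingRect(c))
for n,q,z in(("FL",(253,261),.005),("FR",(364,260),.005),("L130",(252,130),.005),("R130",(368,130),.005),("vL",(288,64),.026),("vR",(331,64),.026),("neck",(308,58),.047),("vfront",(310,83),.008),("wallLin",(277,60),.05),("wallRin",(343,60),.05)):print(n,f(*q,z).round(1))
cv2.imwrite("pics/w3c.png",cv2.resize(img[0:270,240:380],None,fx=2.2,fy=2.2,interpolation=2)[:,:,::-1])
E
```

```text
cap ((531.1860961914062, 90.47196960449219), 20.056297302246094) (267, 96, 67, 67)
FL [421.5 134.3   5. ]
FR [421.5  40.9   5. ]
L130 [529.8 129.8   5. ]
R130 [528.7  40.2   5. ]
vL [577.4  99.7  26. ]
vR [577.   69.4  26. ]
neck [578.   85.3  47. ]
vfront [564.9  84.5   8. ]
wallLin [576.7 105.2  50. ]
wallRin [576.2  62.9  50. ]
```

View pics/w3c.png

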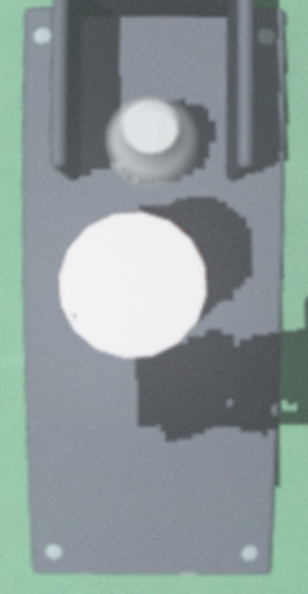

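>>> step_arm([
  [[0.1,-0.012,0],[0,0,0]],
  [[0.2,-0.025,0],[0,0,0]],
  [[0.241,-0.025,0.04],[0,0,0]],
  [[0.241,-0.025,0.1],[0,0,0]],
  [[0.241,-0.025,0.18],[0,0,0]],
  [[0.241,-0.025,0.26],[0,0,0]],
  [[0.241,-0.025,0.34],[0,0,0]],
  [[0.241,-0.025,0.41],[0,0,0]],
  [[0.241,-0.025,0.433],[0,0,0]],
  [[0.241,-0.025,0.433],[0,0,0]],
])

```text
time_s: 9.08
position: [0.5309, 0.0897, 0.039]
tool_rot: [[1.0, -0.01, -0.003], [-0.01, -1.0, 0.0], [-0.003, -0.0, -1.0]]
ft_force: [0.0, 0.1, 0.1]
grip_width: 0.0852
gripper_force: 0.0
```

>>> step_arm([
  [[0,0,0],[0,0,0]],
  [[0,0,0],[0,0,0]],
  [[0,0,0],[0,0,0]],
  [[0,0,0],[0,0,0]],
  [[0,0,0],[0,0,0]],
  [[0,0,0],[0,0,0]],
  [[0,0,0],[0,0,0]],
  [[0,0,0],[0,0,0]],
], jaw=30, grip_force=30)

```text
time_s: 9.75
position: [0.5321, 0.0904, 0.0417]
tool_rot: [[1.0, -0.009, 0.002], [-0.009, -1.0, -0.0], [0.002, 0.0, -1.0]]
ft_force: [-1.0, -0.5, 6.3]
grip_width: 0.0437
gripper_force: 30.1
```

>>> step_arm([
  [[0,0,-0.04],[0,0,0]],
  [[0,0,-0.1],[0,0,0]],
  [[0,0,-0.17],[0,0,0]],
  [[0,0,-0.24],[0,0,0]],
  [[0,0.04,-0.3],[0,0,0]],
  [[0,0.11,-0.35],[0,0,0]],
  [[0,0.2,-0.367],[0,0,0]],
  [[0,0.3,-0.367],[0,0,0]],
  [[0,0.4,-0.367],[0,0,0]],
  [[0,0.5,-0.367],[0,0,0]],
])

```text
time_s: 10.58
position: [0.53, -0.0607, 0.1512]
tool_rot: [[1.0, -0.009, 0.001], [-0.009, -1.0, -0.0], [0.001, 0.0, -1.0]]
ft_force: [-0.3, -0.1, -2.1]
grip_width: 0.0434
gripper_force: 31.3
```

>>> step_arm([
  [[0,0.1,0],[0,0,0]],
  [[0.01,0.2,0],[0,0,0]],
  [[0.01,0.3,0],[0,0,0]],
  [[0.02,0.4,0],[0,0,0]],
  [[0.02,0.5,0],[0,0,0]],
  [[0.026,0.6,0],[0,0,0]],
  [[0.026,0.7,0],[0,0,0]],
  [[0.026,0.8,0],[0,0,0]],
  [[0.026,0.89,0],[0,0,0]],
  [[0.026,0.928,0],[0,0,0]],
])

```text
time_s: 11.42
position: [0.5349, -0.3411, 0.1507]
tool_rot: [[1.0, -0.011, 0.001], [-0.011, -1.0, -0.001], [0.001, 0.001, -1.0]]
ft_force: [-0.2, 0.0, -0.4]
grip_width: 0.0437
gripper_force: 31.3
```

>>> step_arm([
  [[0,0,0],[0,0,0]],
  [[0,0,0.05],[0,0,0]],
  [[0,0,0.11],[0,0,0]],
  [[0,0,0.18],[0,0,0]],
  [[0,0,0.25],[0,0,0]],
  [[0,0,0.3],[0,0,0]],
  [[0,0,0.335],[0,0,0]],
  [[0,0,0.355],[0,0,0]],
  [[0,0,0.367],[0,0,0]],
  [[0,0,0.37],[0,0,0]],
])

```text
time_s: 12.25
position: [0.5358, -0.3374, 0.0407]
tool_rot: [[1.0, -0.009, 0.001], [-0.009, -1.0, -0.0], [0.001, 0.0, -1.0]]
ft_force: [-2.8, 4.3, 8.6]
grip_width: 0.0437
gripper_force: 32.3
```

>>> step_arm([
  [[0,0,0],[0,0,0]],
  [[0,0,0],[0,0,0]],
  [[0,0,0],[0,0,0]],
  [[0,0,0],[0,0,0]],
  [[0,0,0],[0,0,0]],
  [[0,0,-0.07],[0,0,0]],
  [[0,0,-0.18],[0,0,0]],
  [[0,0,-0.3],[0,0,0]],
  [[0,0,-0.42],[0,0,0]],
  [[0,0,-0.537],[0,0,0]],
], jaw=85)

```text
time_s: 13.08
position: [0.5352, -0.3378, 0.2025]
tool_rot: [[1.0, -0.009, 0.0], [-0.009, -1.0, -0.0], [0.0, 0.0, -1.0]]
ft_force: [0.2, 0.2, 0.8]
grip_width: 0.0844
gripper_force: 0.0
```

>>> step_arm([
  [[0,-0.1,0],[0,0,0]],
  [[0,-0.2,0],[0,0,0]],
  [[0,-0.3,0],[0,0,0]],
  [[0,-0.4,0],[0,0,0]],
  [[0,-0.5,0],[0,0,0]],
  [[0,-0.6,0],[0,0,0]],
  [[0,-0.7,0],[0,0,0]],
  [[0,-0.8,0],[0,0,0]],
  [[0,-0.9,0],[0,0,0]],
  [[0,-1,0],[0,0,0]],
])

```text
time_s: 13.92
position: [0.538, -0.0365, 0.2007]
tool_rot: [[1.0, -0.009, 0.0], [-0.009, -1.0, -0.0], [0.0, 0.0, -1.0]]
ft_force: [-0.2, -0.5, -0.2]
grip_width: 0.0848
gripper_force: 0.0
```

>>> step_arm([
  [[0.01,-0.05,0],[0,0,-0.1]],
  [[0.03,-0.1,0],[0,0,-0.2]],
  [[0.05,-0.15,0],[0,0,-0.3]],
  [[0.07,-0.2,0],[0,0,-0.4]],
  [[0.09,-0.25,0],[0,0,-0.5]],
  [[0.1,-0.3,0],[0,0,-0.6]],
  [[0.11,-0.34,0],[0,0,-0.7]],
  [[0.12,-0.37,0],[0,0,-0.8]],
  [[0.129,-0.4,0],[0,0,-0.9]],
  [[0.129,-0.41,0],[0,0,-1]],
], jaw=46)

```text
time_s: 14.75
position: [0.5782, 0.0858, 0.2005]
tool_rot: [[0.71, 0.704, 0.0], [0.704, -0.71, 0.0], [0.0, -0.0, -1.0]]
ft_force: [0.7, -0.5, -1.1]
grip_width: 0.0458
gripper_force: 0.0
```

>>> step_arm([
  [[0,0,0],[0,0,-0.1]],
  [[0,0,0],[0,0,-0.2]],
  [[0,0,0],[0,0,-0.3]],
  [[0,0,0],[0,0,-0.4]],
  [[0,0,0],[0,0,-0.5]],
  [[0,0,0],[0,0,-0.6]],
  [[0,0,0],[0,0,-0.7]],
  [[0,0,0],[0,0,-0.8]],
  [[0,0,0],[0,0,-0.9]],
  [[0,0,0],[0,0,-1]],
])

```text
time_s: 15.58
position: [0.578, 0.0847, 0.2005]
tool_rot: [[0.005, 1.0, 0.0], [1.0, -0.005, 0.0], [0.0, 0.0, -1.0]]
ft_force: [-0.4, 0.3, 0.7]
grip_width: 0.0461
gripper_force: 0.0
```

```bash
python3 w3.py w4; python3 - <<'E'
from h import *
s=env.observe();print(s["q"],s["grip_width"],s["tool_rot"].round(3))
d=get_image("top");np.savez("/tmp/t4.npz",**d)
a=dict(np.load("/tmp/w4.npz"))["img"]
cv2.imwrite("pics/t4.png",np.hstack([cv2.resize(a,(400,300)),cv2.resize(d["img"][180:345,420:540],(218,300))])[:,:,::-1])
E
```

```text
[0.57794631 0.08468635 0.20057404] 15.6333 cam [0.57843314 0.16293162 0.32372791]
[-3.26853363e+00  2.74045017e+01  7.35088547e+01  1.51586886e-04
  7.90838389e+01 -3.22532733e+00] 0.04615594067588663 [[ 0.001  1.     0.   ]
 [ 1.    -0.001 -0.   ]
 [-0.     0.    -1.   ]]
```

View pics/t4.png

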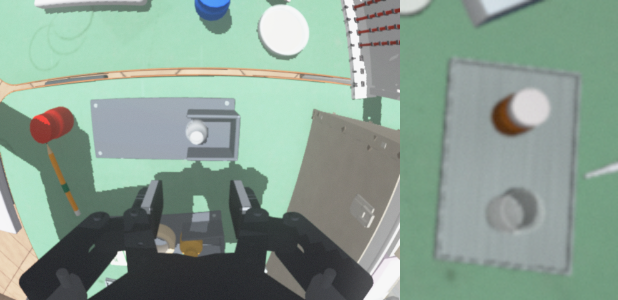

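Beaker and jar both stand upright on the tray. The vial is at wrist pixel (314,217). Before descending I check the vial position and the clearance to the grey case behind.

```bash
python3 - <<'E'
from fe import *
W=cloud(dict(np.load("/tmp/top.npz")))
for y0 in(-.02,.03,.08,.13):
    for lo,hi in((.06,.12),(.12,.2),(.2,.35)):
        m=(abs(W[...,1]-y0)<.02)&(W[...,2]>lo)&(W[...,2]<hi)&(W[...,0]>.6);print(y0,lo,W[m][:,0].min() if m.any() else None)
d=dict(np.load("/tmp/w4.npz"));f=FE(d);img=d["img"];v,u=np.mgrid[:480,:640]
for th in(150,185):
    m=(img.min(2)>th)&(u>290)&(u<345)&(v>190)&(v<240)
    c=max(cv2.findContours(m.astype(np.uint8),0,1)[0],key=cv2.contourArea);x=cv2.minEnclosingCircle(c);print(x,f(*x[0],.047).round(1),f(*x[0],.028).round(1))
E
```

```text
-0.02 0.06 0.7376147505981009
-0.02 0.12 0.7374400386273746
-0.02 0.2 0.7435682656109411
0.03 0.06 0.7442002606315015
0.03 0.12 0.7403337535637085
0.03 0.2 0.7502991612509697
0.08 0.06 0.7508715033133928
0.08 0.12 0.7505795381422442
0.08 0.2 0.7566125909258612
0.13 0.06 0.754128006768275
0.13 0.12 0.7543034304368725
0.13 0.2 0.8315065162769378
((315.4717102050781, 215.0), 34.2763786315918) [579.8  89.5  47. ] [579.9  84.5  28. ]
((310.5, 212.0), 19.319778442382812) [576.   91.9  47. ] [575.9  87.   28. ]
```

>>> step_arm([
  [[0,0,0.05],[0,0,0]],
  [[0,0,0.12],[0,0,0]],
  [[0,0,0.2],[0,0,0]],
  [[0,0,0.28],[0,0,0]],
  [[0,0,0.35],[0,0,0]],
  [[0,0,0.42],[0,0,0]],
  [[0,0,0.48],[0,0,0]],
  [[0,0,0.53],[0,0,0]],
  [[0,0,0.56],[0,0,0]],
  [[0,0,0.573],[0,0,0]],
])

```text
time_s: 16.52
position: [0.5775, 0.0847, 0.0274]
tool_rot: [[0.011, 1.0, -0.002], [1.0, -0.011, 0.0], [0.0, -0.002, -1.0]]
ft_force: [-0.3, 0.3, 0.1]
grip_width: 0.0461
gripper_force: 0.0
```

>>> step_arm([
  [[0,0,0],[0,0,0]],
  [[0,0,0],[0,0,0]],
  [[0,0,0],[0,0,0]],
  [[0,0,0],[0,0,0]],
  [[0,0,0],[0,0,0]],
  [[0,0,0],[0,0,0]],
  [[0,0,0],[0,0,0]],
  [[0,0,0],[0,0,0]],
], jaw=20, grip_force=20)

```text
time_s: 17.18
position: [0.5781, 0.0847, 0.0289]
tool_rot: [[0.009, 1.0, 0.0], [1.0, -0.009, -0.0], [0.0, 0.0, -1.0]]
ft_force: [-0.1, 0.6, 2.0]
grip_width: 0.0289
gripper_force: 20.1
```

>>> step_arm([
  [[0,0,-0.03],[0,0,0]],
  [[0,0,-0.08],[0,0,0]],
  [[0,0,-0.14],[0,0,0]],
  [[0,0,-0.2],[0,0,0]],
  [[0,0,-0.26],[0,0,0]],
  [[0,0,-0.31],[0,0,0]],
  [[0,0,-0.333],[0,0,0]],
  [[0,0,-0.333],[0,0,0]],
])

```text
time_s: 17.85
position: [0.5786, 0.0847, 0.1304]
tool_rot: [[0.009, 1.0, 0.003], [1.0, -0.009, -0.0], [-0.0, 0.003, -1.0]]
ft_force: [0.3, 0.6, -1.1]
grip_width: 0.029
gripper_force: 19.9
```

>>> step_arm([
  [[0.07,-0.03,0],[0,0,0]],
  [[0.15,-0.07,0],[0,0,0]],
  [[0.24,-0.11,0],[0,0,0]],
  [[0.34,-0.16,0],[0,0,0]],
  [[0.44,-0.21,0],[0,0,0]],
  [[0.54,-0.26,0],[0,0,0]],
  [[0.64,-0.31,0],[0,0,0]],
  [[0.73,-0.36,0],[0,0,0]],
  [[0.8,-0.395,0],[0,0,0]],
  [[0.824,-0.395,0],[0,0,0]],
])

```text
time_s: 18.68
position: [0.4592, 0.3353, 0.1276]
tool_rot: [[0.006, 1.0, -0.002], [1.0, -0.006, -0.0], [-0.0, -0.002, -1.0]]
ft_force: [-0.3, -0.1, -0.7]
grip_width: 0.0287
gripper_force: 19.9
```

```bash
python3 w3.py w5
```

```text
[0.46043259 0.33516738 0.12771095] 18.7333 cam [0.4600232  0.41366413 0.25072356]
```

View pics/w5.png

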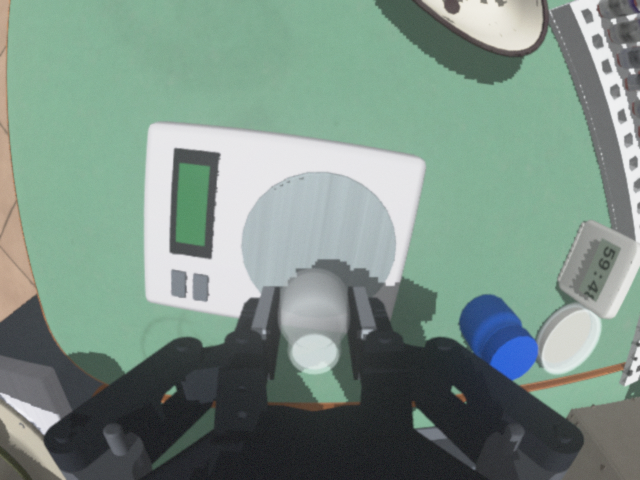

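The vial hangs upright between the pads at (315,300). The pan spans u 242–397 with its far edge at v 171.

```bash
python3 - <<'E'
from fe import *
from scipy.optimize import least_squares
d=dict(np.load("/tmp/w5.npz"));f=FE(d)
P=np.array([f(*p,.04)[:2] for p in((242,240),(397,240),(320,171),(265,192),(375,191),(253,277),(246,225),(393,221))])
r=least_squares(lambda q:np.hypot(*(P-q[:2]).T)-q[2],[461,333,48]);print(r.x,r.fun.round(1))
E
```

```text
[463.31162206 337.29242974  46.8652001 ] [ 0.8  0.2 -0.5  0.1  0.3 -0.5 -0.2 -0.2]
```

>>> step_arm([
  [[0.007,0.003,0],[0,0,0]],
  [[0.007,0.003,0.03],[0,0,0]],
  [[0.007,0.003,0.07],[0,0,0]],
  [[0.007,0.003,0.11],[0,0,0]],
  [[0.007,0.003,0.145],[0,0,0]],
  [[0.007,0.003,0.175],[0,0,0]],
  [[0.007,0.003,0.195],[0,0,0]],
  [[0.007,0.003,0.207],[0,0,0]],
  [[0.007,0.003,0.213],[0,0,0]],
  [[0.007,0.003,0.216],[0,0,0]],
])

```text
time_s: 19.57
position: [0.4628, 0.3349, 0.0638]
tool_rot: [[0.009, 1.0, 0.0], [1.0, -0.009, -0.0], [-0.0, 0.0, -1.0]]
ft_force: [-2.1, -2.2, 5.2]
grip_width: 0.0294
gripper_force: 20.5
```

>>> step_arm([
  [[0,0,0],[0,0,0]],
  [[0,0,0],[0,0,0]],
])

```text
time_s: 19.73
position: [0.4628, 0.3352, 0.0641]
tool_rot: [[0.009, 1.0, 0.001], [1.0, -0.009, 0.0], [0.0, 0.001, -1.0]]
ft_force: [-0.4, -0.7, -0.6]
grip_width: 0.029
gripper_force: 19.9
```

>>> step_arm([
  [[0,0,0.001],[0,0,0]],
  [[0,0,0.002],[0,0,0]],
  [[0,0,0.003],[0,0,0]],
  [[0,0,0.003],[0,0,0]],
])

```text
time_s: 20.07
position: [0.4628, 0.3352, 0.0638]
tool_rot: [[0.009, 1.0, 0.001], [1.0, -0.009, 0.001], [0.001, 0.001, -1.0]]
ft_force: [-2.4, -1.9, 7.2]
grip_width: 0.029
gripper_force: 20.6
```

>>> step_arm([
  [[0,0,0],[0,0,0]],
  [[0,0,0],[0,0,0]],
  [[0,0,0],[0,0,0]],
  [[0,0,0],[0,0,0]],
  [[0,0,-0.04],[0,0,0]],
  [[0,0,-0.11],[0,0,0]],
  [[0,0,-0.2],[0,0,0]],
  [[0,0,-0.3],[0,0,0]],
  [[0,0,-0.4],[0,0,0]],
  [[0,0,-0.46],[0,0,0]],
], jaw=60)

```text
time_s: 20.9
position: [0.4631, 0.3353, 0.204]
tool_rot: [[0.009, 1.0, 0.003], [1.0, -0.009, 0.002], [0.002, 0.003, -1.0]]
ft_force: [-0.2, 0.2, 0.0]
grip_width: 0.0602
gripper_force: 0.0
```

```bash
python3 w3.py w6; python3 - <<'E'
from h import *
t=get_image("top")["img"][235:345,95:195];s=get_image("scene")["img"][310:440,150:330]
a=dict(np.load("/tmp/w6.npz"))["img"][100:480,120:480]
cv2.imwrite("pics/v6.png",np.hstack([cv2.resize(x,None,fx=300/x.shape[0],fy=300/x.shape[0],interpolation=2)[:, :260 if i<2 else None] for i,x in enumerate((a,t,s[:, :130]))])[:,:800,::-1])
E
```

```text
[0.46401848 0.33576559 0.20654216] 20.95 cam [0.46350838 0.41339367 0.32723733]
```

View pics/v6.png

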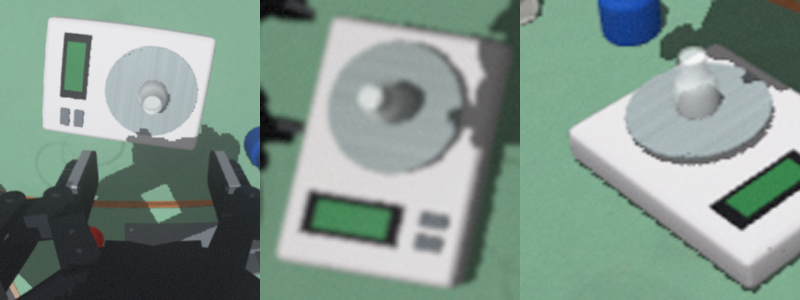

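```bash
python3 - <<'E'
exec(open("m.py").read().split("print(\"cam\"")[0])
print("top: vialtop",ray(135,270.7,.082)*1000,"pan",ray(144.8,273.2,.04)*1000)
from fe import *
d=dict(np.load("/tmp/w6.npz"));f=FE(d);s=380/300
q=lambda x,y:(120+x*s,100+y*s)
print("wrist: vialtop",f(*q(152,105),.082),"pan LRTB",[f(*q(*p),.04).round(1)[:2] for p in((105,90),(198,90),(151,45),(151,136))])
E
```

```text
top: vialtop [461.61091084 334.81892803  82.        ] pan [462.10609247 332.56654001  40.        ]
wrist: vialtop [463.20372611 335.85797166  82.        ] pan LRTB [array([415.4, 339.1]), array([510.2, 338.1]), array([462.8, 384.1]), array([461.7, 287.9])]
```

The vial is within about 2–3 mm of the pan centre in both views. Next comes the jar.

>>> step_arm([
  [[-0.1,0,0],[0,0,0.1]],
  [[-0.2,0,0],[0,0,0.2]],
  [[-0.3,0,0],[0,0,0.3]],
  [[-0.4,0,0],[0,0,0.4]],
  [[-0.5,0,0],[0,0,0.5]],
  [[-0.6,0,0],[0,0,0.6]],
  [[-0.7,0,0],[0,0,0.7]],
  [[-0.8,0,0],[0,0,0.8]],
  [[-0.9,0,0],[0,0,0.9]],
  [[-1,0,0],[0,0,1]],
], jaw=85)

```text
time_s: 21.88
position: [0.4591, 0.0338, 0.1995]
tool_rot: [[0.716, 0.698, -0.003], [0.698, -0.716, 0.0], [-0.002, -0.002, -1.0]]
ft_force: [1.5, -0.1, 0.1]
grip_width: 0.0849
gripper_force: 0.0
```

>>> step_arm([
  [[-0.03,0.07,0],[0,0,0.1]],
  [[-0.06,0.13,0],[0,0,0.2]],
  [[-0.09,0.2,0],[0,0,0.3]],
  [[-0.12,0.26,0],[0,0,0.4]],
  [[-0.15,0.33,0],[0,0,0.5]],
  [[-0.18,0.4,0],[0,0,0.6]],
  [[-0.21,0.46,0],[0,0,0.7]],
  [[-0.24,0.53,0],[0,0,0.8]],
  [[-0.27,0.6,0],[0,0,0.9]],
  [[-0.285,0.657,0],[0,0,1]],
])

```text
time_s: 22.72
position: [0.5368, -0.1669, 0.199]
tool_rot: [[1.0, -0.014, -0.003], [-0.014, -1.0, 0.001], [-0.003, -0.001, -1.0]]
ft_force: [0.6, 0.3, 0.0]
grip_width: 0.0848
gripper_force: 0.0
```

>>> step_arm([
  [[0,0.1,0],[0,0,0]],
  [[0,0.2,0],[0,0,0]],
  [[0,0.3,0],[0,0,0]],
  [[0,0.4,0],[0,0,0]],
  [[0,0.5,0],[0,0,0]],
  [[0,0.55,0],[0,0,0]],
  [[0,0.575,0],[0,0,0]],
  [[0,0.575,0],[0,0,0]],
  [[0,0.575,0],[0,0,0]],
  [[0,0.575,0],[0,0,0]],
])

```text
time_s: 23.55
position: [0.5356, -0.3365, 0.2007]
tool_rot: [[1.0, -0.008, -0.0], [-0.008, -1.0, 0.001], [-0.0, -0.001, -1.0]]
ft_force: [-0.3, 0.8, -0.1]
grip_width: 0.0851
gripper_force: 0.0
```

```bash
python3 - <<'E'
from h import *
a=[]
for _ in range(1):
    d=get_image("wrist"); s=env.observe();print(s["position"],s["tool_rot"].round(3).tolist(),s["time_s"])
E
```

```text
[ 0.5357028  -0.33648323  0.20093684] [[1.0, -0.008, -0.0], [-0.008, -1.0, 0.0], [-0.0, -0.0, -1.0]] 23.6
```

>>> step_arm([
  [[0,0,0.07],[0,0,0]],
  [[0,0,0.15],[0,0,0]],
  [[0,0,0.23],[0,0,0]],
  [[0,0,0.31],[0,0,0]],
  [[0,0,0.39],[0,0,0]],
  [[0,0,0.45],[0,0,0]],
  [[0,0,0.5],[0,0,0]],
  [[0,0,0.53],[0,0,0]],
  [[0,0,0.538],[0,0,0]],
  [[0,0,0.538],[0,0,0]],
])

```text
time_s: 24.43
position: [0.5356, -0.3374, 0.0395]
tool_rot: [[1.0, -0.008, -0.0], [-0.008, -1.0, 0.0], [-0.0, -0.0, -1.0]]
ft_force: [-1.1, 0.5, 0.2]
grip_width: 0.0848
gripper_force: 0.0
```

>>> step_arm([
  [[0,0,0],[0,0,0]],
  [[0,0,0],[0,0,0]],
  [[0,0,0],[0,0,0]],
  [[0,0,0],[0,0,0]],
  [[0,0,0],[0,0,0]],
  [[0,0,0],[0,0,0]],
  [[0,0,0],[0,0,0]],
  [[0,0,0],[0,0,0]],
], jaw=30, grip_force=30)

```text
time_s: 25.1
position: [0.5357, -0.3382, 0.0405]
tool_rot: [[1.0, -0.009, 0.001], [-0.009, -1.0, -0.001], [0.001, 0.001, -1.0]]
ft_force: [-0.8, 1.8, 6.3]
grip_width: 0.0437
gripper_force: 30.7
```

>>> step_arm([
  [[0,0,-0.04],[0,0,0]],
  [[0,0,-0.1],[0,0,0]],
  [[0,0,-0.17],[0,0,0]],
  [[0,0,-0.24],[0,0,0]],
  [[0,-0.04,-0.3],[0,0,0]],
  [[0,-0.11,-0.35],[0,0,0]],
  [[0,-0.2,-0.367],[0,0,0]],
  [[0,-0.3,-0.367],[0,0,0]],
  [[0,-0.4,-0.367],[0,0,0]],
  [[0,-0.5,-0.367],[0,0,0]],
])

```text
time_s: 25.93
position: [0.5365, -0.1867, 0.1504]
tool_rot: [[1.0, -0.01, 0.001], [-0.01, -1.0, -0.0], [0.001, 0.0, -1.0]]
ft_force: [0.2, 0.0, -1.7]
grip_width: 0.0434
gripper_force: 31.1
```

>>> step_arm([
  [[0,-0.1,0],[0,0,0]],
  [[-0.01,-0.2,0],[0,0,0]],
  [[-0.01,-0.3,0],[0,0,0]],
  [[-0.02,-0.4,0],[0,0,0]],
  [[-0.02,-0.5,0],[0,0,0]],
  [[-0.026,-0.6,0],[0,0,0]],
  [[-0.026,-0.7,0],[0,0,0]],
  [[-0.026,-0.8,0],[0,0,0]],
  [[-0.026,-0.89,0],[0,0,0]],
  [[-0.026,-0.928,0],[0,0,0]],
])

```text
time_s: 26.77
position: [0.5311, 0.0933, 0.1503]
tool_rot: [[1.0, -0.007, 0.001], [-0.007, -1.0, 0.001], [0.0, -0.001, -1.0]]
ft_force: [-1.1, 0.7, -1.8]
grip_width: 0.0433
gripper_force: 31.1
```

>>> step_arm([
  [[0,0,0],[0,0,0]],
  [[0,0,0.05],[0,0,0]],
  [[0,0,0.11],[0,0,0]],
  [[0,0,0.18],[0,0,0]],
  [[0,0,0.25],[0,0,0]],
  [[0,0,0.3],[0,0,0]],
  [[0,0,0.335],[0,0,0]],
  [[0,0,0.352],[0,0,0]],
  [[0,0,0.36],[0,0,0]],
  [[0,0,0.363],[0,0,0]],
])

```text
time_s: 27.6
position: [0.5317, 0.0895, 0.0415]
tool_rot: [[1.0, -0.01, 0.0], [-0.01, -1.0, -0.001], [0.0, 0.001, -1.0]]
ft_force: [-4.9, -2.6, 10.7]
grip_width: 0.0436
gripper_force: 32.2
```

>>> step_arm([
  [[0,0,0],[0,0,0]],
  [[0,0,0],[0,0,0]],
  [[0,0,0],[0,0,0]],
])

```text
time_s: 27.85
position: [0.532, 0.0899, 0.0415]
tool_rot: [[1.0, -0.009, 0.002], [-0.009, -1.0, -0.001], [0.002, 0.001, -1.0]]
ft_force: [-1.3, -2.1, 5.0]
grip_width: 0.0437
gripper_force: 31.6
```

>>> step_arm([
  [[0,0,0],[0,0,0]],
  [[0,0,0],[0,0,0]],
  [[0,0,0],[0,0,0]],
  [[0,0,0],[0,0,0]],
  [[0,0,0],[0,0,0]],
  [[0,0,-0.06],[0,0,0]],
  [[0,0,-0.15],[0,0,0]],
  [[0,0,-0.26],[0,0,0]],
  [[0,0,-0.37],[0,0,0]],
  [[0,0,-0.433],[0,0,0]],
], jaw=85)

```text
time_s: 28.68
position: [0.5323, 0.0906, 0.174]
tool_rot: [[1.0, -0.009, 0.004], [-0.009, -1.0, -0.0], [0.004, 0.0, -1.0]]
ft_force: [-0.3, -0.4, -0.1]
grip_width: 0.0848
gripper_force: 0.0
```

>>> step_arm([
  [[-0.1,0.012,0],[0,0,0]],
  [[-0.2,0.025,0],[0,0,0]],
  [[-0.241,0.025,0],[0,0,0]],
  [[-0.241,0.025,0],[0,0,0]],
  [[-0.241,0.025,0],[0,0,0]],
  [[-0.241,0.025,0],[0,0,0]],
])

```text
time_s: 29.18
position: [0.4602, 0.0836, 0.1706]
tool_rot: [[1.0, -0.009, 0.001], [-0.009, -1.0, -0.0], [0.001, 0.0, -1.0]]
ft_force: [0.3, 0.1, 0.1]
grip_width: 0.0849
gripper_force: 0.0
```

```bash
python3 w3.py w7; python3 - <<'E'
from fe import *
v,u=np.mgrid[:480,:640]
for k in("w3","w7"):
    d=dict(np.load(f"/tmp/{k}.npz"));f=FE(d);img=d["img"]
    c=max(cv2.findContours(((img.min(2)>185)&(u>255)&(u<345)&(v>88)&(v<172)).astype(np.uint8),0,1)[0],key=cv2.contourArea)
    p=np.array([f(a,b,.07)[:2] for a,b in c[:,0]],np.float32);e=cv2.minEnclosingCircle(c);print(k,"cap",cv2.minEnclosingCircle(p),e)
    g=cv2.cvtColor(img,cv2.COLOR_RGB2GRAY)[180:290,240:380];r=g if k=="w3" else r
print("bay shift px",cv2.phaseCorrelate(np.float32(r),np.float32(g)))
E
```

```text
[0.46022584 0.0836065  0.17049667] 29.2333 cam [0.53821729 0.0830998  0.29388942]
w3 cap ((531.1860961914062, 90.47196960449219), 20.056297302246094) ((299.7632751464844, 129.24249267578125), 33.535606384277344)
w7 cap ((531.1409301757812, 90.52095031738281), 20.053443908691406) ((301.33905029296875, 130.59425354003906), 33.53232955932617)
bay shift px ((0.26689820444386214, 0.21573022104385586), 0.9033740008318866)
```

The jar is back to within 1 mm. Now the beaker.

>>> step_arm([
  [[-0.01,0.1,0],[0,0,0]],
  [[-0.02,0.2,0],[0,0,0]],
  [[-0.03,0.3,0],[0,0,0]],
  [[-0.04,0.4,0],[0,0,0]],
  [[-0.05,0.5,0],[0,0,0]],
  [[-0.06,0.6,0],[0,0,0]],
  [[-0.07,0.7,0],[0,0,0]],
  [[-0.08,0.8,0],[0,0,0]],
  [[-0.09,0.9,0],[0,0,0]],
  [[-0.1,1,0],[0,0,0]],
])

```text
time_s: 30.07
position: [0.4267, -0.2181, 0.1703]
tool_rot: [[1.0, -0.009, 0.0], [-0.009, -1.0, -0.0], [0.0, 0.0, -1.0]]
ft_force: [0.6, -0.7, 0.5]
grip_width: 0.0851
gripper_force: 0.0
```

>>> step_arm([
  [[0,0.1,0],[0,0,0]],
  [[0,0.2,0],[0,0,0]],
  [[0,0.29,0],[0,0,0]],
  [[0,0.35,0],[0,0,0]],
  [[0,0.373,0],[0,0,0]],
  [[0,0.373,0],[0,0,0]],
  [[0,0.373,0],[0,0,0]],
  [[0,0.373,0.03],[0,0,0]],
  [[0,0.373,0.08],[0,0,0]],
  [[0,0.373,0.13],[0,0,0]],
])

```text
time_s: 30.9
position: [0.4257, -0.3267, 0.1309]
tool_rot: [[1.0, -0.008, 0.0], [-0.008, -1.0, -0.0], [0.0, 0.0, -1.0]]
ft_force: [-0.3, -0.1, -0.7]
grip_width: 0.0851
gripper_force: 0.0
```

>>> step_arm([
  [[0,0,0.06],[0,0,0]],
  [[0,0,0.12],[0,0,0]],
  [[0,0,0.18],[0,0,0]],
  [[0,0,0.23],[0,0,0]],
  [[0,0,0.27],[0,0,0]],
  [[0,0,0.295],[0,0,0]],
  [[0,0,0.307],[0,0,0]],
  [[0,0,0.307],[0,0,0]],
  [[0,0,0.307],[0,0,0]],
])

```text
time_s: 31.65
position: [0.4257, -0.3278, 0.0398]
tool_rot: [[1.0, -0.009, 0.0], [-0.009, -1.0, -0.0], [0.0, 0.0, -1.0]]
ft_force: [0.2, -0.3, 0.1]
grip_width: 0.0848
gripper_force: 0.0
```

>>> step_arm([
  [[0,0,0],[0,0,0]],
  [[0,0,0],[0,0,0]],
  [[0,0,0],[0,0,0]],
  [[0,0,0],[0,0,0]],
  [[0,0,0],[0,0,0]],
  [[0,0,0],[0,0,0]],
  [[0,0,0],[0,0,0]],
  [[0,0,0],[0,0,0]],
], jaw=30, grip_force=25)

```text
time_s: 32.32
position: [0.4255, -0.328, 0.0398]
tool_rot: [[1.0, -0.009, 0.0], [-0.009, -1.0, -0.0], [0.0, 0.0, -1.0]]
ft_force: [0.1, 1.6, 5.6]
grip_width: 0.0434
gripper_force: 24.7
```

>>> step_arm([
  [[0,0,-0.04],[0,0,0]],
  [[0,0,-0.1],[0,0,0]],
  [[0,0,-0.17],[0,0,0]],
  [[0,0,-0.24],[0,0,0]],
  [[0,-0.04,-0.3],[0,0,0]],
  [[0,-0.11,-0.35],[0,0,0]],
  [[0,-0.2,-0.367],[0,0,0]],
  [[0,-0.3,-0.367],[0,0,0]],
  [[0,-0.4,-0.367],[0,0,0]],
  [[0,-0.5,-0.367],[0,0,0]],
])

```text
time_s: 33.15
position: [0.4265, -0.1767, 0.1495]
tool_rot: [[1.0, -0.01, -0.0], [-0.01, -1.0, 0.0], [-0.0, -0.0, -1.0]]
ft_force: [0.7, 0.9, -1.6]
grip_width: 0.0434
gripper_force: 25.6
```

>>> step_arm([
  [[0.02,-0.1,0],[0,0,0]],
  [[0.04,-0.2,0],[0,0,0]],
  [[0.06,-0.3,0],[0,0,0]],
  [[0.08,-0.4,0],[0,0,0]],
  [[0.1,-0.5,0],[0,0,0]],
  [[0.12,-0.6,0],[0,0,0]],
  [[0.14,-0.7,0],[0,0,0]],
  [[0.156,-0.79,0],[0,0,0]],
  [[0.156,-0.85,0],[0,0,0]],
  [[0.156,-0.875,0],[0,0,0]],
])

```text
time_s: 33.98
position: [0.4757, 0.0861, 0.1493]
tool_rot: [[1.0, -0.007, -0.001], [-0.007, -1.0, 0.0], [-0.001, -0.0, -1.0]]
ft_force: [0.6, -0.7, -0.7]
grip_width: 0.0436
gripper_force: 25.6
```

>>> step_arm([
  [[0,0,0],[0,0,0]],
  [[0,0,0.05],[0,0,0]],
  [[0,0,0.11],[0,0,0]],
  [[0,0,0.18],[0,0,0]],
  [[0,0,0.25],[0,0,0]],
  [[0,0,0.3],[0,0,0]],
  [[0,0,0.335],[0,0,0]],
  [[0,0,0.352],[0,0,0]],
  [[0,0,0.36],[0,0,0]],
  [[0,0,0.363],[0,0,0]],
])

```text
time_s: 34.82
position: [0.4762, 0.0833, 0.0409]
tool_rot: [[1.0, -0.01, 0.0], [-0.01, -1.0, -0.0], [0.0, 0.0, -1.0]]
ft_force: [-2.0, -2.1, 3.8]
grip_width: 0.0435
gripper_force: 24.8
```

>>> step_arm([
  [[0,0,0],[0,0,0]],
  [[0,0,0],[0,0,0]],
  [[0,0,0],[0,0,0]],
])

```text
time_s: 35.07
position: [0.4762, 0.0841, 0.0411]
tool_rot: [[1.0, -0.009, 0.001], [-0.009, -1.0, -0.0], [0.001, 0.0, -1.0]]
ft_force: [-0.1, 0.6, -1.1]
grip_width: 0.0437
gripper_force: 25.6
```

>>> step_arm([
  [[0,0,0],[0,0,0]],
  [[0,0,0],[0,0,0]],
  [[0,0,0],[0,0,0]],
  [[0,0,0],[0,0,0]],
  [[0,0,0],[0,0,0]],
  [[0,0,-0.06],[0,0,0]],
  [[0,0,-0.17],[0,0,0]],
  [[0,0,-0.3],[0,0,0]],
  [[0,0,-0.43],[0,0,0]],
  [[0,0,-0.55],[0,0,0]],
], jaw=85)

```text
time_s: 35.9
position: [0.4757, 0.0842, 0.2079]
tool_rot: [[1.0, -0.009, 0.001], [-0.009, -1.0, -0.0], [0.001, 0.0, -1.0]]
ft_force: [0.7, 0.5, -0.0]
grip_width: 0.085
gripper_force: 0.0
```

>>> step_arm([
  [[0,0.002,-0.1],[0,0,0]],
  [[0,0.002,-0.15],[0,0,0]],
  [[0,0.002,-0.15],[0,0,0]],
  [[0,0.002,-0.15],[0,0,0]],
  [[0,0.002,-0.15],[0,0,0]],
])

```text
time_s: 36.32
position: [0.4755, 0.0835, 0.2493]
tool_rot: [[1.0, -0.009, -0.002], [-0.009, -1.0, 0.0], [-0.002, -0.0, -1.0]]
ft_force: [-0.6, 0.3, 0.2]
grip_width: 0.0852
gripper_force: 0.0
```

```bash
python3 w3.py w8; python3 - <<'E'
from h import *
a=dict(np.load("/tmp/w.npz"))["img"][25:255,230:400];b=dict(np.load("/tmp/w8.npz"))["img"][25:255,230:400]
cv2.imwrite("pics/cmp.png",cv2.resize(np.hstack([a,b]),None,fx=2.3,fy=2.3,interpolation=2)[:,:,::-1])
E
```

```text
[0.47543975 0.08349801 0.24916769] 36.3667 cam [0.55385625 0.08300068 0.37231051]
```

View pics/cmp.png

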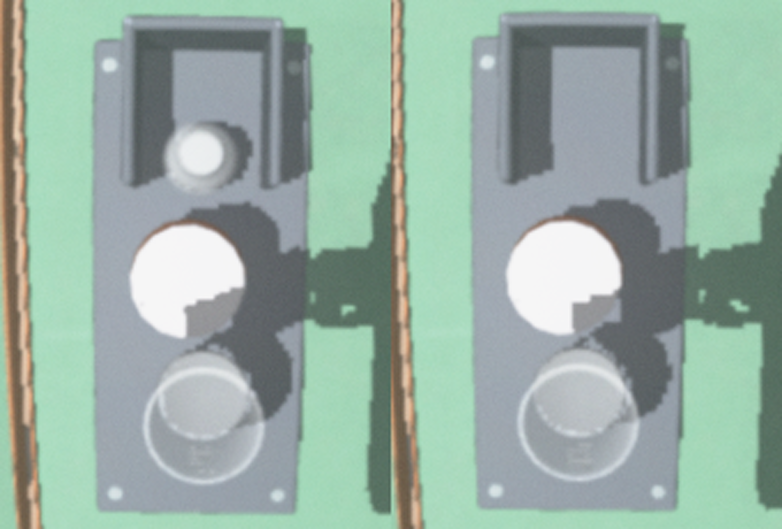

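The before/after pair matches: the beaker rim is at (204,424)/(578,423) and the jar at (187,280)/(564,277) relative to the bay, both within about 1 mm, with the niche empty. The vial is on the pan and the gripper is clear, so I hand in.

```bash
python3 -c "
from rig import close_job
print(close_job())"
```

```text
the job is handed in; nothing more can be done
None
```

The job is handed in at about 36 s: the vial stands upright about 2–3 mm from the centre of the balance pan, the jar and then the beaker are back within about 1 mm of where they stood, and nothing in the other bay was touched.

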